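# Drive a stuck optical post out of its sleeve with a drift

## Robot

A 6-joint arm with a two-finger parallel gripper is mounted at the origin on a cart in front of the work surface, level with it; the furniture and walls round the work are solid. World frame = base frame: x ahead of the robot, y to its left, z up, the work surface at z = 0. Lengths are in m, angles in rad, forces in N, time in s.
With the tool pointing down it reaches from about 0.375 to 0.925 m from the base axis. Payload 5.7 kg.
Tool frame: the origin (TCP) lies at the very end of the fingers, on their centre line; the grasp point (between the pads) lies 19 mm behind it (robot.hold_point_z is the z of the grasp point in the tool frame, in m); z points along the fingers, y is the line along which they close (so a half turn about z gives the same grasp; the last joint's range is limited). The gripper opens to 88 mm and grips with 3 to 60 N. Pads are 20 mm wide; open, the fingers measure 115 mm over their backs; the gripper's body (75 mm by 178 mm) begins 61 mm behind the grasp point.
Start: joints at [-1.243, 0.359, 1.51, -0, 1.272, -0.115], TCP at [0.257, -0.542, 0.223] pointing down, gripper open.
Joint ranges: [-2.97, 2.97], [-1.01, 2.36], [0.21, 2.38], [-0.96, 4.11], [0.2, 2.71], [-2.98, 2.98]. Speed limits (rad/s): [2.39, 2.39, 3.14, 3.14, 3.14, 3.14].

## Interface

Orientations are given as a unit quaternion [w, x, y, z].
In Python, from bench import status, optics, order, look_for, masks_of, place_of, robot gives the robot as it stands.
- The arm moves only by the shell command python3 -m inch 'ROWS'. ROWS is JSON, a list of rows, each a list of 5 numbers: the shift along the tool's x, y, z in cm, then the turn about the tool's z in rad, then the opening in per cent of the stroke, from 0 (shut) to 100 (fully open). A call has 1 to 12 rows; each row shifts and turns the commanded pose from where the row before left it, along the tool's axes as they then stand; what a row does not reach is not made up. A row lasts 1/10 s, in which the tool goes at most 50 mm and 8.59 degrees, less where a joint would pass 70% of its speed; a pose out of reach is approached as far as the arm can. A call with a gripper value outside its range is refused whole. The fingers move at their own pace and stop on an object; the grip force is fixed at half the most. Time passes only in rows, so rows that do not move let the fingers close. It gives the time, the measured TCP pose, the force, the opening and the grip force at its end, in the units of the state.
- status.sense(): the state, without advancing time (a new reading comes with each control period).
- optics.capture(name): name is "scene" or "top" or "wrist"; returns a dict with "color" (384x512x3 uint8, red, green, blue), "range_z" (384x512 float32, m along the optical axis (not along the pixel's ray), 0 where there is no reading), "fx", "fy", "cx", "cy" (pixels), "R" (3x3) and "t" (3): a world point X has camera coordinates R X + t; the wrist camera has in their place "hand_eye" (4x4, takes a point from camera to tool coordinates, whose origin is the TCP and whose axes are the flange's). Camera axes: x right, y down, z forward; pixel columns grow to the right and rows downward; lengths in m; the calibration is good to about 2 mm. A picture is of the moment at which its call begins: read the wrist's pose just before it.
- order.finish_job(): hands the job in; it is judged then, once.
Trained networks look in a picture, given as the dict that the camera call returned (one of the last four; its "shot" number tells which), for a name from the list of things; names that differ only in an ending like _2 or _b are one class to them, and where a whole thing is asked for, a point or a joint stands for the part that bears it (a point fixed in the world has none). Each returns a list of dicts, best first, with "score" (0 to 1); they miss things now and then, are a little off and sometimes report something else, mostly with a low value. They report only what shows in the picture. A call takes as long as a camera call.
- look_for(picture, target): "rect" ([centre column, centre row, width, height] in pixels, round what is visible of it).
- masks_of(picture, target): "region" (384x512 bool, what is visible of it) and "rect" ([centre column, centre row, width, height] in pixels, round what is visible of it).
- place_of(picture, target): "point" ([column, row] in pixels: a listed point, or the origin of a listed thing).
The state is a dict: "clock": time; "joint_positions": joint angles; "qvel": joint speeds; "joint_efforts": joint torques, N m; "position": TCP position; "tcp_rot": TCP orientation; "force": force on the tool from outside, world axes, zero at the start; "torque": the same for the moment, N m; "gripper_width": finger opening in m; "finger_force": force on a finger pad.
Only numpy, scipy, OpenCV 4.12 (cv2) and the standard library are available. Lean on these libraries where they do the work, as an engineer would, in place of code of your own. Each camera call takes 0.05 s, during which the arm holds its last target. There are 200 camera calls.

## Task

A steel optical post is stuck inside the sleeve of the blue knock-out stand. Take the red-handled drift from its grey rest, put it down through the hole in the top of the stand and push the post gently and slowly out of the sleeve until you feel it let go and drop onto the soft sprung pad, then stop at once so that you do not squash the pad; put the drift back in its rest, shank in the hole and handle seated on the block. Never push hard on the post or the stand, and leave the other things on the bench alone.

Things in the scene. Friction and masses are not known exactly. Their poses are not given: they have to be found in the camera images.
- stand: Knock-out stand, fixed: blue housing 50 x 50 mm on an 84 mm square foot, 128 mm high, front (-x) open below 62 mm. Origin: centre of underside, z up. Inside on the vertical axis: a brass sleeve (bore 14 mm) whose sprung jaws grip the post by friction (5 to 15 N of push moves it), and below it a soft pad. Sleeve and pad are set together to a hidden height that differs by up to 24 mm from run to run.
- mouth (a point): Centre of the knock-out hole in the top face of the stand, 128 mm above the bench, z up: hole 11 mm wide through the 10 mm top plate, rim chamfered 2 mm. The jaws let go when the drift's tip, on the post's top end, is at some unmeasured depth 33 to 57 mm below this point: the push then falls suddenly to almost nothing and the post drops about 3 mm onto the pad.
- post: The stuck part: a steel optical post, 12.7 mm diameter, 50 mm long, upright inside the stand. Origin: centre of its lower end, z up along its axis. At the start its top end is 16 to 24 mm below the top of the stand. 0.07 to 0.12 kg.
- catch_pad (a joint): Depression of the sprung pad under the post, in m: 0 unloaded, 1 to 2 mm with the freed post standing on it, 8 mm at its end stop; spring 0.7 N per mm. More than 4 mm counts as squashed.
- drift: The drift: steel shank 8 mm diameter, 65 mm long, below a round red handle 16 mm diameter, 50 mm long; 115 mm in all, 0.07 kg. Origin: centre of the tip (lower end of the shank), z up along the rod to the handle's end. It starts upright in its rest. Grip the handle 30 to 45 mm above its shoulder (95 to 110 mm above the tip).
- rest: The drift's rest, fixed: grey block 50 x 50 mm, 72 mm high. Origin: centre of its underside.
- seat (a point): Centre of the rest's hole at its top face (72 mm above the bench): vertical hole 12 mm wide through the block, chamfered 2 mm. The drift hangs in it with the handle's shoulder on the top face, its tip 65 mm below this point.
- vial: Bystander: capped glass vial 21 mm wide, 44 mm high, standing. Origin: centre of underside.
- sample_dish: Bystander: clear lidded dish 56 mm wide, 12 mm high. Origin: centre of underside.
- clamp_fork: Bystander: black forked clamp 28 x 56 x 9 mm. Origin: centre of underside.
- coupon_box: Bystander: black slotted box of metal coupons 47 x 75 x 28 mm. Origin: centre of underside.
- fuse_tin: Bystander: small tin with a blue lid 50 x 68 x 20 mm. Origin: centre of underside.
- crimp_tool: Bystander: pliers 46 x 142 x 13 mm lying flat. Origin: centre of underside.
- mug: Bystander: white mug with dots, 93 mm high. Origin: at its underside.

How it is judged:
By the outcome, as a careful person would: the job done as asked, in the order asked, and still so for the second after the job is handed in, with the robot touching nothing.
It also fails if it takes over 69 s, if anything falls off the work surface, if the arm or the gripper's body presses on something with over 40 N, if the wrist force passes 120 N, or if a joint passes its speed limit or range.

## Working session

There is one attempt and no reset: what is moved stays moved. The work goes in short steps, Python scripts to look and compute and a shell command to move; the robot and the scene stay as the last step left them, time stands still between calls to the robot, and variables do not carry over. Pictures are saved under pics/ and viewed, at most 10 in all, crops included, and the job is handed in when it is done.

```bash
mkdir -p pics
cat > h.py <<'E'
import numpy as np, cv2
from bench import status, optics, order, look_for, masks_of, place_of, robot
from scipy.spatial.transform import Rotation as Rn
def cam(name):
    s=status.sense(); p=optics.capture(name)
    if 'hand_eye' in p:
        q=s['tcp_rot']; Rw=Rn.from_quat([q[1],q[2],q[3],q[0]]).as_matrix()
        H=np.array(p['hand_eye']); M=Rw@H[:3,:3]; o=Rw@H[:3,3]+np.array(s['position'])
    else:
        R=np.array(p['R']); M=R.T; o=-R.T@np.array(p['t'])
    p['M'],p['o']=M,o
    return p
def cloud(p):
    h,w=p['range_z'].shape; u,v=np.meshgrid(np.arange(w),np.arange(h)); z=p['range_z']
    c=np.stack([(u-p['cx'])/p['fx']*z,(v-p['cy'])/p['fy']*z,z],-1)
    return c@p['M'].T+p['o']
def atz(p,uv,z):
    d=p['M']@np.array([(uv[0]-p['cx'])/p['fx'],(uv[1]-p['cy'])/p['fy'],1]); return p['o']+d*(z-p['o'][2])/d[2]
def save(p,n): cv2.imwrite('pics/'+n,p['color'][:,:,::-1])
E
python3 - <<'E'
from h import *
np.set_printoptions(precision=4,suppress=True)
s=status.sense(); print({k:s[k] for k in('clock','position','tcp_rot','force','gripper_width')}, robot.hold_point_z)
for n in('top','scene'):
    p=cam(n); save(p,n+'1.png'); C=cloud(p)
    for t,z in(('mouth',.128),('seat',.072)):
        for r in place_of(p,t)[:2]: print(n,t,r['score'],r['point'],atz(p,r['point'],z))
    for t in('stand','rest','drift','vial','mug'):
        for r in masks_of(p,t)[:1]:
            c=C[r['region']&(p['range_z']>0)]; print(n,t,r['score'],r['rect'],np.percentile(c,[5,50,95],axis=0).round(3).tolist(), 'zmax',c[:,2].max())
E
```

```text
{'clock': 0.0, 'position': array([ 0.2568, -0.5415,  0.2218]), 'tcp_rot': array([-0.0009,  0.9756,  0.2196, -0.0001]), 'force': array([-0.2861, -0.5208,  0.6238]), 'gripper_width': 0.08761383405633878} -0.0187
top mouth 0.72 [224.7, 209.9] [0.542  0.1029 0.128 ]
top mouth 0.38 [340.9, 152.0] [ 0.6984 -0.2139  0.128 ]
top seat 0.76 [277.7, 207.2] [ 0.556 -0.041  0.072]
top seat 0.49 [253.3, 148.9] [0.7254 0.0257 0.072 ]
top stand 0.64 [228.8, 216.0, 35.3, 32.2] [[0.5, 0.066, 0.006], [0.526, 0.097, 0.071], [0.561, 0.139, 0.132]] zmax 0.13488659156732585
top rest 0.84 [275.6, 211.8, 17.8, 23.6] [[0.525, -0.064, 0.005], [0.543, -0.036, 0.071], [0.573, -0.013, 0.077]] zmax 0.0800727565160495
top drift 0.57 [279.3, 206.8, 3.0, 2.3] [[0.546, -0.045, 0.12], [0.552, -0.039, 0.124], [0.559, -0.034, 0.127]] zmax 0.1281670347865833
top vial 0.59 [252.9, 148.0, 9.2, 12.0] [[0.731, 0.026, 0.018], [0.736, 0.032, 0.042], [0.745, 0.039, 0.047]] zmax 0.048844306931431714
top mug 0.74 [172.4, 139.2, 27.4, 38.4] [[0.718, 0.222, 0.006], [0.764, 0.265, 0.044], [0.791, 0.294, 0.094]] zmax 0.10033180305870859
scene mouth 0.64 [204.3, 175.8] [0.541  0.1085 0.128 ]
scene seat 0.61 [260.6, 217.0] [ 0.5535 -0.0422  0.072 ]
scene stand 0.83 [208.6, 203.1, 50.2, 67.8] [[0.501, 0.069, 0.007], [0.522, 0.084, 0.065], [0.556, 0.128, 0.128]] zmax 0.1310203686405491
scene rest 0.84 [260.5, 234.1, 35.8, 43.6] [[0.524, -0.068, 0.005], [0.531, -0.054, 0.043], [0.576, -0.021, 0.073]] zmax 0.07398758760653396
scene drift 0.72 [260.8, 207.9, 7.5, 25.6] [[0.544, -0.048, 0.077], [0.547, -0.044, 0.1], [0.555, -0.035, 0.122]] zmax 0.12337915340200056
scene vial 0.71 [281.6, 191.4, 10.8, 18.2] [[0.73, 0.024, 0.0], [0.735, 0.031, 0.023], [0.769, 0.043, 0.045]] zmax 0.047616643546990356
scene mug 0.59 [220.8, 156.9, 25.9, 40.3] [[0.715, 0.221, 0.016], [0.735, 0.241, 0.065], [0.788, 0.294, 0.091]] zmax 0.09440652153793794
```

View pics/top1.png

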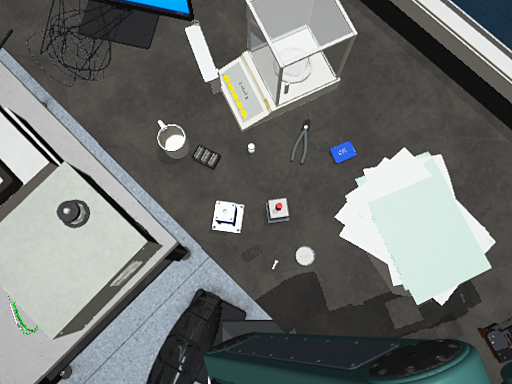

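```bash
python3 -m inch '[[0,0,-1,0.148,100],[0,0,-1,0.148,100],[0,0,-1,0.147,100],[2.5,-3.8,0,0,100],[2.5,-3.8,0,0,100],[2.5,-3.8,0,0,100],[2.5,-3.8,0,0,100],[2.5,-3.8,0,0,100],[2.5,-3.8,0,0,100],[2.5,-3.8,0,0,100],[2.5,-3.8,0,0,100],[0,0,0,0,100]]'
```

```text
clock: 2.0
position: [0.4593, -0.2338, 0.2528]
tcp_rot: [-0.001, 1.0, 0.003, 0.001]
force: [0.1, -0.5, 0.1]
gripper_width: 0.0877
finger_force: 0.0
```

The top view shows the stand at about (227,213) and the rest with its red handle at (279,207). Nothing tall stands near either. I'll move closer for a wrist view.

```bash
python3 -m inch '[[0.8,-3.9,0,0,100],[0.8,-3.9,0,0,100],[0.8,-3.9,0,0,100],[0.8,-3.9,0,0,100],[0.8,-3.8,0,0,100],[0,0,0,0,100],[0,0,0,0,100]]'
python3 - <<'E'
from h import *
np.set_printoptions(precision=4,suppress=True)
p=cam('wrist'); save(p,'w1.png'); C=cloud(p); print(p['o'],p['hand_eye'],status.sense()['position'])
for t in('drift','rest'):
  for r in masks_of(p,t)[:1]:
    c=C[r['region']&(p['range_z']>0)]; print(t,r['score'],r['rect'],np.percentile(c,[5,50,95],axis=0).round(4).tolist())
    top=c[c[:,2]>c[:,2].max()-.006]; print('top',len(top),(top.min(0)+top.max(0))/2,top.mean(0))
for t,z in(('mouth',.128),('seat',.072)):
  for r in place_of(p,t)[:1]: print(t,r['score'],r['point'],atz(p,r['point'],z))
E
```

```text
clock: 2.7
position: [0.4971, -0.0444, 0.2527]
tcp_rot: [0.0, 1.0, 0.001, -0.0]
force: [-0.4, -0.5, -0.5]
gripper_width: 0.0881
finger_force: 0.0
[ 0.5755 -0.0441  0.4153] [[ 0.0012 -0.9573 -0.2891  0.0784]
 [ 1.      0.0012  0.     -0.    ]
 [ 0.0003 -0.2891  0.9573 -0.1626]
 [ 0.      0.      0.      1.    ]] [ 0.4971 -0.0451  0.2527]
drift 0.85 [251.2, 122.6, 19.3, 19.5] [[0.5475, -0.0462, 0.0866], [0.5547, -0.0396, 0.1221], [0.5612, -0.033, 0.1235]]
top 243 [ 0.5541 -0.0395  0.1213] [ 0.554  -0.0396  0.122 ]
rest 0.62 [249.6, 117.6, 53.5, 53.7] [[0.5316, -0.0659, 0.0057], [0.5598, -0.041, 0.0722], [0.5818, -0.0165, 0.0737]]
top 1 [ 0.5463 -0.0367  0.1206] [ 0.5463 -0.0367  0.1206]
mouth 0.6 [93.1, 138.8] [0.5394 0.1067 0.128 ]
seat 0.8 [250.2, 120.0] [ 0.5534 -0.0401  0.072 ]
```

View pics/w1.png

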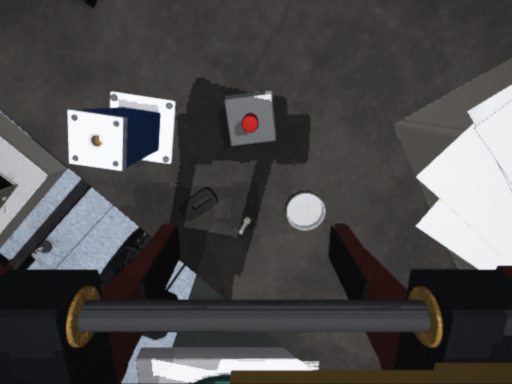

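The wrist view shows the red handle at (251,123), centred on the rest, and the stand's hole at about (96,140). Positions agree across the views, so I'll grasp.

```bash
python3 -m inch '[[2.9,-0.3,0,0,100],[2.8,-0.25,0,0,100],[0,0,4,0,60],[0,0,4,0,60],[0,0,4,0,60],[0,0,3,0,60],[0,0,1.2,0,60],[0,0,0,0,60],[0,0,0,0,60]]'
python3 - <<'E'
from h import *
s=status.sense();print(s['position'],s['gripper_width'],s['force'])
E
```

```text
clock: 3.85
position: [0.5551, -0.0393, 0.0917]
tcp_rot: [0.0, 1.0, -0.0, 0.001]
force: [0.5, 0.8, 0.5]
gripper_width: 0.0527
finger_force: 0.0
[ 0.55511761 -0.03927833  0.09170053] 0.05274461785681575 [0.52241378 0.79429955 0.47843569]
```

```bash
python3 -m inch '[[-0.1,0,0,0,30],[0,0,0,0,25],[0,0,0,0,20],[0,0,0,0,10],[0,0,0,0,0],[0,0,0,0,0],[0,0,0,0,0],[0,0,0,0,0]]'
```

```text
clock: 4.65
position: [0.5534, -0.0387, 0.091]
tcp_rot: [-0.0, 1.0, -0.0, 0.0]
force: [-1.3, -0.3, 3.8]
gripper_width: 0.0154
finger_force: 30.0
```

```bash
python3 -m inch '[[0,0,-1,0,0],[0,0,-2,0,0],[0,0,-3,0,0],[0,0,-3,0,0],[0,0,-3,0,0],[0,0,-3,0,0],[0,0,-1,0,0],[-0.4,-3,0,0,0],[-0.4,-3,0,0,0],[-0.3,-2,0,0,0],[0,0,0,0,0],[0,0,0,0,0]]'
python3 - <<'E'
from h import *
np.set_printoptions(precision=4,suppress=True)
s=status.sense();print(s['position'],s['gripper_width'],s['force'])
p=cam('wrist'); save(p,'w2.png'); C=cloud(p)
for r in place_of(p,'mouth')[:2]: print(r['score'],r['point'],atz(p,r['point'],.128))
for r in place_of(p,'drift')[:2]: print('tip',r['score'],r['point'],atz(p,r['point'],s['position'][2]-.084))
for r in masks_of(p,'stand')[:1]:
    c=C[r['region']&(abs(C[...,2]-.128)<.004)]; print(len(c),c.mean(0),cv2.minAreaRect(c[:,:2].astype(np.float32)*1000))
v=cv2.resize(p['color'][:,:,::-1],(780,585),interpolation=cv2.INTER_CUBIC); cv2.imwrite('pics/w2b.png',v)
E
```

```text
clock: 5.85
position: [0.5417, 0.0413, 0.25]
tcp_rot: [0.0, 1.0, 0.0, -0.001]
force: [0.9, -0.4, -1.0]
gripper_width: 0.0154
finger_force: 30.0
[0.5417 0.0413 0.25  ] 0.015400526908652495 [ 0.8706 -0.4162 -1.0036]
0.94 [191.3, 184.6] [0.5403 0.1022 0.128 ]
tip 0.55 [253.9, 193.4] [0.5433 0.0414 0.166 ]
tip 0.45 [201.6, 169.1] [0.5643 0.0848 0.166 ]
2468 [0.5396 0.1048 0.1284] ((538.3955078125, 105.18812561035156), (50.20927429199219, 50.4581298828125), 81.72931671142578)
```

View pics/w2b.png

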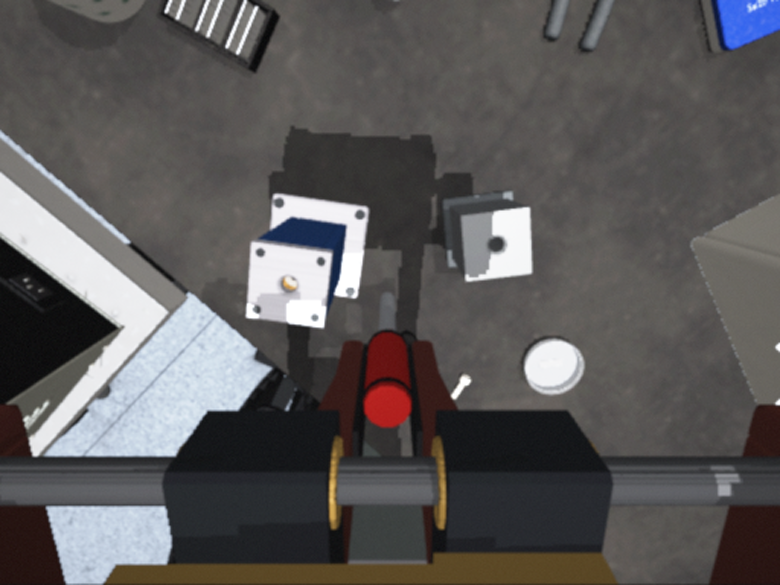

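The picture shows the drift hanging from the fingers with its tip near (253,195) in native pixels, and the stand's hole at (190,186). I'll line up in y just short of the hole and look again from near.

```bash
python3 -m inch '[[-1,-2,0,0,0],[-1,-2.1,0,0,0],[-1,-2.1,0,0,0],[0,0,1.5,0,0],[0,0,0,0,0],[0,0,0,0,0]]'
cat > m.py <<'E'
from h import *
np.set_printoptions(precision=4,suppress=True)
s=status.sense();print(s['clock'],s['position'],s['force'])
for n in('wrist','scene','top'):
  p=cam(n); C=cloud(p)
  if n=='wrist':W=p
  for r in place_of(p,'mouth')[:1]: print(n,'mouth',r['score'],r['point'],atz(p,r['point'],.128))
  for r in place_of(p,'drift')[:1]: print(n,'tip',r['score'],r['point'],atz(p,r['point'],s['position'][2]-.084))
  for r in masks_of(p,'stand')[:1]:
    m=(abs(C[...,2]-.128)<.004)&(np.hypot(C[...,0]-.5395,C[...,1]-.1045)<.045); c=C[m]; print(n,'rect',len(c),cv2.minAreaRect(c[:,:2].astype(np.float32)*1000))
    h=(C[...,2]<.118)&(p['range_z']>0)&(np.hypot(C[...,0]-.5395,C[...,1]-.1045)<.014)
    vv,uu=np.nonzero(h)
    if len(uu)>5: print(n,'hole',len(uu),(uu.min()+uu.max())/2,(vv.min()+vv.max())/2,atz(p,(np.median(uu),np.median(vv)),.124))
E
cat >> m.py <<'E'
c=W['color'][90:290,150:350,::-1]; cv2.imwrite('pics/w%d.png'%int(s['clock']*100),cv2.resize(c,(600,600),interpolation=cv2.INTER_CUBIC)); print(int(s['clock']*100))
E
python3 m.py; mv pics/w6*.png pics/w3.png
```

```text
clock: 6.65
position: [0.5123, 0.1027, 0.2356]
tcp_rot: [0.0, 1.0, -0.0, -0.0]
force: [-0.1, -0.6, -0.9]
gripper_width: 0.0153
finger_force: 30.0
6.65 [0.5123 0.1027 0.2356] [-0.1009 -0.6493 -0.8508]
wrist mouth 0.92 [251.6, 157.5] [0.5404 0.1048 0.128 ]
wrist tip 0.94 [255.8, 192.0] [0.5152 0.1012 0.1516]
wrist rect 2966 ((538.3041381835938, 105.16004180908203), (50.003936767578125, 50.19969177246094), 81.8363265991211)
wrist hole 92 251.5 158.5 [0.5387 0.1054 0.124 ]
scene tip 0.74 [197.9, 169.5] [0.5229 0.108  0.1516]
scene rect 289 ((537.2935180664062, 103.90814971923828), (53.06496810913086, 52.4776611328125), 81.30120849609375)
top mouth 0.29 [226.4, 214.0] [0.531  0.0984 0.128 ]
top rect 0 ((0.0, 0.0), (0.0, 0.0), 0.0)
665
```

View pics/w3.png

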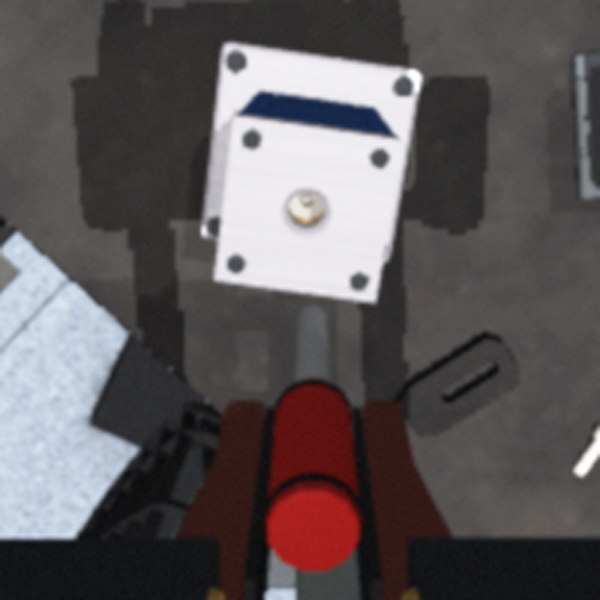

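The crop shows the hole at (305,207), native (251.5,158.5), and the shank tip at (313,308), native about (254.5,192.5). The hole is therefore about +27 mm in x and +3 mm in y from the tip. I'll align, then feel down gently.

```bash
python3 -m inch '[[1.4,-0.3,0,0,0],[1.3,0,0,0,0],[0,0,0.8,0,0],[0,0,0.8,0,0],[0,0,0.2,0,0],[0,0,0.2,0,0],[0,0,0.2,0,0],[0,0,0,0,0]]'
python3 - <<'E'
from h import *
s=status.sense();print(s['position'],s['force'],s['torque'])
E
```

```text
clock: 8.05
position: [0.5389, 0.1063, 0.2135]
tcp_rot: [-0.0, 1.0, -0.0, -0.0]
force: [-0.8, 0.3, -0.3]
gripper_width: 0.0155
finger_force: 30.0
[0.53890877 0.10630369 0.21352212] [-0.81957824  0.28749402 -0.29720734] [ 0.01816504  0.03684787 -0.06370835]
```

```bash
python3 -m inch '[[0,0,0.15,0,0],[0,0,0.15,0,0],[0,0,0,0,0]]'; python3 -m inch '[[0,0,0.15,0,0],[0,0,0.15,0,0],[0,0,0,0,0]]'
```

```text
clock: 8.35
position: [0.5391, 0.1061, 0.2107]
tcp_rot: [0.0, 1.0, -0.0, -0.0]
force: [-0.9, -0.6, -1.8]
gripper_width: 0.0155
finger_force: 30.0
clock: 8.65
position: [0.5389, 0.1062, 0.2073]
tcp_rot: [0.0, 1.0, -0.0, -0.0]
force: [-0.2, -1.0, -2.5]
gripper_width: 0.0157
finger_force: 30.0
```

```bash
python3 -m inch '[[0,0,0.2,0,0],[0,0,0.2,0,0],[0,0,0,0,0]]'; python3 m.py | tail -1;  mv pics/w[89]*.png pics/w4.png
```

```text
clock: 8.95
position: [0.5389, 0.1063, 0.2033]
tcp_rot: [0.0, 1.0, -0.0, -0.0]
force: [-0.2, -2.0, -1.4]
gripper_width: 0.0152
finger_force: 30.0
894
```

View pics/w4.png

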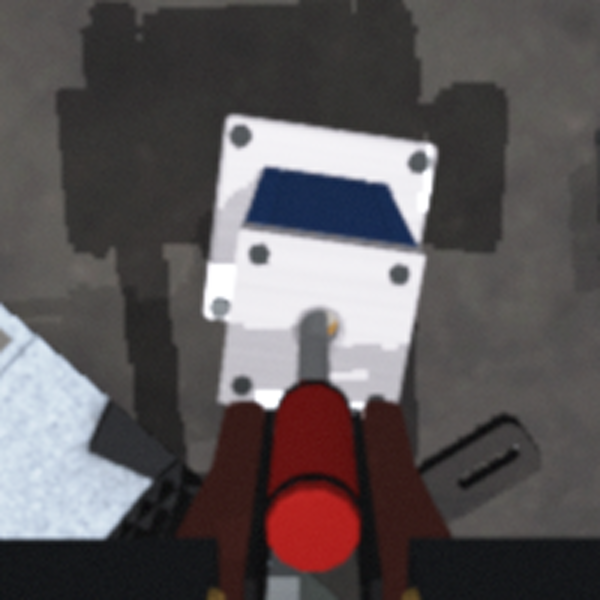

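The shank is in the hole but against its left (+y) side: shank at column 313, hole centre at about 319. The side force of -2 N agrees. I'll shift 1.2 mm toward -y and go on down.

```bash
python3 -m inch '[[0,0.12,0,0,0],[0,0,0,0,0],[0,0,0.15,0,0],[0,0,0.15,0,0],[0,0,0,0,0]]'; python3 -m inch '[[0,0,0.1,0,0],[0,0,0.1,0,0],[0,0,0,0,0]]'
```

```text
clock: 10.05
position: [0.5393, 0.1053, 0.2005]
tcp_rot: [-0.0, 1.0, -0.0, 0.0]
force: [-0.7, -0.1, -0.5]
gripper_width: 0.0157
finger_force: 30.0
clock: 10.35
position: [0.5393, 0.1052, 0.1986]
tcp_rot: [-0.0, 1.0, -0.0, 0.0]
force: [0.3, 0.6, -1.3]
gripper_width: 0.0152
finger_force: 30.0
```

```bash
for i in 1; do python3 -m inch '[[0,0,0.1,0,0],[0,0,0.1,0,0],[0,0,0.1,0,0]]'; done | grep -E 'clock|pos|force'; python3 -m inch '[[0,0,0.1,0,0],[0,0,0.1,0,0],[0,0,0.1,0,0]]'| grep -E 'clock|pos|force'
```

```text
clock: 10.65
position: [0.5393, 0.1052, 0.1956]
force: [-0.4, -0.1, -0.2]
finger_force: 30.0
clock: 10.95
position: [0.5392, 0.1051, 0.1926]
force: [0.2, -0.5, 0.1]
finger_force: 30.0
```

```bash
python3 -m inch '[[0,0,0.1,0,0],[0,0,0.1,0,0],[0,0,0.1,0,0]]'| grep -E 'clock|pos|force'; python3 -m inch '[[0,0,0.1,0,0],[0,0,0.1,0,0]]'| grep -E 'clock|pos|force'
```

```text
clock: 11.25
position: [0.54, 0.1051, 0.1912]
force: [-3.1, -0.9, 11.1]
finger_force: 30.0
clock: 11.45
position: [0.54, 0.1051, 0.1893]
force: [-2.2, -0.4, 11.4]
finger_force: 30.0
```

```bash
python3 -m inch '[[0,0,0.1,0,0],[0,0,0.1,0,0],[0,0,0.1,0,0]]'| grep -E 'clock|pos|force'; python3 -m inch '[[0,0,0.1,0,0],[0,0,0.1,0,0]]'| grep -E 'clock|pos|force'
```

```text
clock: 11.75
position: [0.54, 0.1051, 0.1863]
force: [-1.6, -0.6, 11.0]
finger_force: 30.0
clock: 11.95
position: [0.54, 0.1051, 0.1843]
force: [-2.6, -0.6, 10.7]
finger_force: 30.0
```

```bash
python3 -m inch '[[0,0,0.1,0,0],[0,0,0.1,0,0]]'| grep -E 'clock|pos|force'
```

```text
clock: 12.15
position: [0.54, 0.1051, 0.1823]
force: [-2.1, -0.0, 10.4]
finger_force: 30.0
```

Steady 10 to 11 N and moving. From here I'll go 1.5 to 2 mm at a time, checking each call.

```bash
python3 -m inch '[[0,0,0.1,0,0],[0,0,0.1,0,0]]'| grep -E 'clock|pos|force'
```

```text
clock: 12.35
position: [0.54, 0.105, 0.1804]
force: [-3.9, 0.2, 11.8]
finger_force: 30.0
```

```bash
python3 -m inch '[[0,0,0.1,0,0],[0,0,0.1,0,0]]'| grep -E 'clock|pos|force'
```

```text
clock: 12.55
position: [0.54, 0.105, 0.1783]
force: [-2.2, -0.5, 10.5]
finger_force: 30.0
```

```bash
python3 -m inch '[[0,0,0.1,0,0],[0,0,0.1,0,0]]'| grep -E 'clock|pos|force'
```

```text
clock: 12.75
position: [0.5399, 0.1051, 0.1762]
force: [-2.6, -0.6, 10.2]
finger_force: 30.0
```

```bash
python3 -m inch '[[0,0,0.1,0,0],[0,0,0.1,0,0]]'| grep -E 'clock|pos|force'
```

```text
clock: 12.95
position: [0.5399, 0.1051, 0.1742]
force: [-1.5, -0.7, 11.9]
finger_force: 30.0
```

```bash
python3 -m inch '[[0,0,0.1,0,0],[0,0,0.1,0,0]]'| grep -E 'clock|pos|force'
```

```text
clock: 13.15
position: [0.5398, 0.1051, 0.1721]
force: [-2.6, -0.9, 7.1]
finger_force: 30.0
```

```bash
python3 -m inch '[[0,0,0.05,0,0],[0,0,0.05,0,0]]'| grep -E 'clock|pos|force'
```

```text
clock: 13.35
position: [0.5392, 0.1051, 0.1696]
force: [1.7, 0.1, -0.0]
finger_force: 30.0
```

The force fell to zero and the lag recovered, so the post has let go. Stopping here and withdrawing straight up.

```bash
python3 -m inch '[[0,0,-0.5,0,0],[0,0,-1.5,0,0],[0,0,-2,0,0],[0,0,-2,0,0],[0,0,-2,0,0],[0,0,-0.5,0,0],[0,4,0,0,0],[0,4,0,0,0],[0,0,0,0,0],[0,0,0,0,0]]'
python3 - <<'E'
from h import *
np.set_printoptions(precision=4,suppress=True)
s=status.sense();print(s['position'],s['force'])
p=cam('wrist'); save(p,'w5.png'); C=cloud(p)
for r in place_of(p,'seat')[:1]: print('seat',r['score'],r['point'],atz(p,r['point'],.072))
for r in place_of(p,'drift')[:1]: print('tip',r['score'],r['point'],atz(p,r['point'],s['position'][2]-.084))
m=(abs(C[...,2]-.072)<.004)&(np.hypot(C[...,0]-.5535,C[...,1]+.040)<.045); c=C[m]; print(len(c),cv2.minAreaRect(c[:,:2].astype(np.float32)*1000))
q=cam('scene')
for r in masks_of(q,'post')[:2]:
  c=cloud(q)[r['region']]; print('post',r['score'],r['rect'],np.percentile(c,[5,50,95],axis=0).round(3).tolist())
E
```

```text
clock: 14.35
position: [0.5388, 0.0247, 0.254]
tcp_rot: [-0.0, 1.0, -0.001, -0.001]
force: [0.3, -0.3, -0.6]
gripper_width: 0.0154
finger_force: 30.0
[0.5388 0.0247 0.254 ] [ 0.2524 -0.3268 -0.568 ]
seat 0.97 [313.7, 156.8] [ 0.5537 -0.0435  0.072 ]
tip 0.94 [252.6, 194.6] [0.5393 0.0259 0.17  ]
1846 ((553.910400390625, -39.59054183959961), (50.36322784423828, 50.26681137084961), 7.314850807189941)
```

View pics/w5.png

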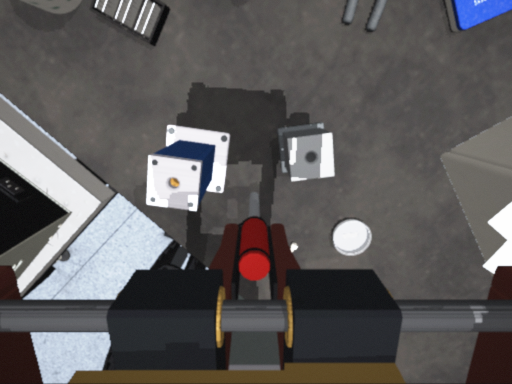

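The picture shows the stand clear of the drift, its hole at (174,182), the empty rest hole at (312,157) and the drift tip at (253,195). The rest's top-face centre from depth is (0.5539, -0.0396), so I'll go there and lower gently.

```bash
python3 -m inch '[[0.8,3.2,0,0,0],[0.7,3.25,0,0,0],[0,0,3,0,0],[0,0,3,0,0],[0,0,2,0,0],[0,0,0.6,0,0],[0,0,0,0,0],[0,0,0.4,0,0],[0,0,0.3,0,0],[0,0,0.3,0,0],[0,0,0,0,0]]'
```

```text
clock: 15.7
position: [0.5541, -0.0393, 0.1587]
tcp_rot: [-0.0, 1.0, -0.0, 0.0]
force: [-0.9, 0.5, -1.5]
gripper_width: 0.0156
finger_force: 30.0
```

```bash
python3 -m inch '[[0,0.02,0.3,0,0],[0,0,0.3,0,0],[0,0,0.3,0,0],[0,0,0,0,0]]'; python3 -m inch '[[0,0,0.3,0,0],[0,0,0.3,0,0],[0,0,0,0,0]]'
```

```text
clock: 16.1
position: [0.5538, -0.0395, 0.1491]
tcp_rot: [-0.0, 1.0, -0.0, -0.0]
force: [-0.3, 0.5, -1.1]
gripper_width: 0.0154
finger_force: 30.0
clock: 16.4
position: [0.5538, -0.0395, 0.1431]
tcp_rot: [-0.0, 1.0, -0.0, -0.0]
force: [0.1, -0.1, -0.8]
gripper_width: 0.0157
finger_force: 30.0
```

In the hole without contact (tip about 13 mm deep). Lowering to near the seat.

```bash
python3 -m inch '[[0,0,1,0,0],[0,0,1,0,0],[0,0,1,0,0],[0,0,0,0,0]]'; python3 -m inch '[[0,0,0.8,0,0],[0,0,0.6,0,0],[0,0,0.3,0,0],[0,0,0.1,0,0],[0,0,0,0,0]]'; python3 -m inch '[[0,0,0.1,0,0],[0,0,0.1,0,0],[0,0,0,0,0]]'
```

```text
clock: 16.8
position: [0.5527, -0.0393, 0.1117]
tcp_rot: [-0.0, 1.0, -0.0, -0.002]
force: [-0.4, -0.1, -0.3]
gripper_width: 0.0156
finger_force: 30.0
clock: 17.3
position: [0.5542, -0.0396, 0.0956]
tcp_rot: [-0.0, 1.0, -0.0, -0.0]
force: [-1.1, -0.7, -0.6]
gripper_width: 0.0152
finger_force: 30.0
clock: 17.6
position: [0.5542, -0.0396, 0.0937]
tcp_rot: [-0.0, 1.0, -0.0, 0.0]
force: [-0.3, -0.5, -1.5]
gripper_width: 0.0156
finger_force: 30.0
```

```bash
python3 -m inch '[[0,0,0.1,0,0],[0,0,0.1,0,0],[0,0,0,0,0]]';python3 -m inch '[[0,0,0.05,0,0],[0,0,0,0,0]]'
```

```text
clock: 17.9
position: [0.5541, -0.0395, 0.0915]
tcp_rot: [-0.0, 1.0, -0.0, -0.0]
force: [0.3, 0.3, 0.1]
gripper_width: 0.0152
finger_force: 30.0
clock: 18.1
position: [0.5541, -0.0396, 0.0911]
tcp_rot: [-0.0, 1.0, -0.0, -0.0]
force: [-0.7, -0.6, -0.5]
gripper_width: 0.0155
finger_force: 30.0
```

```bash
python3 -m inch '[[0,0,0.05,0,0],[0,0,0,0,20],[0,0,0,0,30],[0,0,0,0,50],[0,0,0,0,60],[0,0,0,0,60],[0,0,-1,0,60],[0,0,-2,0,60],[0,0,-4,0,60],[0,0,-4,0,60],[-3,0,-4,0,60],[-3,0,-1,0,60]]'
python3 -m inch '[[0,0,0,0,60],[0,0,0,0,60]]'
python3 - <<'E'
from h import *
np.set_printoptions(precision=4,suppress=True)
p=cam('wrist'); C=cloud(p)
for r in masks_of(p,'drift')[:1]:
    c=C[r['region']&(p['range_z']>0)]; top=c[c[:,2]>c[:,2].max()-.006]; print('top',r['score'],len(top),np.median(top,0))
q=cam('scene'); D=cloud(q)
for r in masks_of(q,'drift')[:1]:
    c=D[r['region']&(q['range_z']>0)]; print(r['score'],r['rect'],np.percentile(c,[5,50,95],axis=0).round(3).tolist())
a=cv2.resize(p['color'][60:260,150:350],(390,390),interpolation=3); b=cv2.resize(q['color'][150:270,170:290],(390,390),interpolation=3)
cv2.imwrite('pics/end.png',np.hstack([a,b])[:,:,::-1])
E
```

```text
clock: 19.3
position: [0.4967, -0.0402, 0.2558]
tcp_rot: [0.001, 1.0, 0.0, 0.004]
force: [-0.1, -0.2, 0.0]
gripper_width: 0.0526
finger_force: 0.0
clock: 19.5
position: [0.4943, -0.0396, 0.2516]
tcp_rot: [0.0, 1.0, -0.0, 0.001]
force: [0.1, -0.6, 0.6]
gripper_width: 0.0525
finger_force: 0.0
top 0.6 245 [ 0.555  -0.0386  0.1222]
0.57 [261.6, 208.8, 7.2, 25.6] [[0.545, -0.048, 0.079], [0.548, -0.044, 0.102], [0.556, -0.034, 0.122]]
```

View pics/end.png

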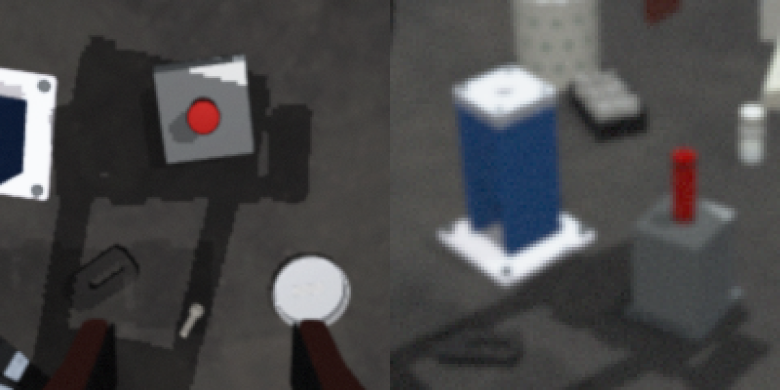

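The final picture shows the drift upright in the rest, handle centred and its top at 0.122 m as at the start. The stand and bystanders are undisturbed, and the robot is clear.

```bash
python3 -c "
from bench import order
print(order.finish_job())"
```

```text
the job is handed in; nothing more can be done
None
```

I pushed the post out at 10–12 N and stopped when the push fell to zero (the drop itself was felt, not seen). The drift is seated back in its rest, nothing else was touched, and I handed the job in at about 20 s on the robot's clock.

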